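# Park the kit case heavy end down

## Robot

A 7-joint arm with a two-finger parallel gripper is mounted at the origin on a cart in front of the work surface, level with it; the furniture and walls round the work are solid. World frame = base frame: x ahead of the robot, y to its left, z up, the work surface at z = 0. Lengths are in mm, angles in rad, forces in N, time in s.
With the tool pointing down it reaches from about 400 to 900 mm from the base axis. Payload 5.6 kg.
Tool frame: the origin (TCP) lies midway between the tips of the shut fingers; the grasp point (between the pads) lies 19 mm behind it; x points along the fingers, y is the direction in which the jaws open and shut, and the axes are right-handed (so a half turn about x gives the same grasp; the last joint's range is limited). The gripper opens to 92 mm and grips with 3 to 60 N. Pads are 20 mm wide; open, the fingers measure 128 mm over their backs; the gripper's body (75 mm by 189 mm) begins 69 mm behind the grasp point.
Start: joints at [1.172, 0.468, -0.012, 1.603, 0.006, 1.071, -0.056], TCP at [226.38, -609.313, 181.692] pointing down, gripper open.
Joint ranges: [-2.53, 2.53], [-0.31, 2.02], [-1.57, 1.55], [0.28, 2.44], [-1.29, 4.43], [0.15, 1.84], [-2.92, 2.92]. Speed limits (rad/s): [2.57, 2.57, 3.14, 3.14, 3.14, 3.14, 3.14].

## Interface

Orientations are given as a rotation vector (axis times angle).
In Python, from cell import robot, grip, kin, viewer gives the robot as it stands. Calls block until the motion is done:
- robot.movep(position, orientation): joint-space move of the TCP to a pose.
- robot.servo_line(position, feed=150, rotation=None): straight line of the TCP; rotation=None keeps the orientation; feed is the mean speed in mm/s.
- robot.goto_joints(angles): joint-space move.
- grip(opening, newtons=None): opening from 0.0 (shut) to 1.0 (fully open); newtons is the grip in N (None keeps the last); returns when the fingers have stopped.
- robot.hold(seconds).
- kin.ik(position, orientation): joint angles nearest the present ones, or None.
- robot.observe(): the state.
- viewer.read_camera(name): name is "side" or "top"; returns the picture (384x512x3 uint8, red, green, blue); there is no depth.
- viewer.camera_info(name): a dict with "camera_matrix" (3x3 intrinsics, pixels), "k1" (the pictures are not rectified: a ray, as slopes to the right and down, at radius r is drawn at 1 + k1 r^2 times it, then the intrinsics apply), "R" (3x3) and "t" (3): a world point X has camera coordinates R X + t. Camera axes: x right, y down, z forward; pixel columns grow to the right and rows downward; lengths in mm; the calibration is good to about 2 mm. A picture is of the moment at which its call begins. camera_info takes no time and is no camera call.
A pose or a line that the arm cannot do raises robot.IKError and nothing moves.
- robot.job_done(): hands the job in, once; it reports no verdict.
Trained networks look in the newest picture that a camera, given by its name, has taken for a name from the list of things; names that differ only in an ending like _2 or _b are one class to them, and where a whole thing is asked for, a point or a joint stands for the part that bears it (a point fixed in the world has none). Each returns a list of dicts, best first, with "confidence" (0 to 1); they miss things now and then, are a little off and sometimes report something else, mostly with a low value. They report only what shows in the picture. A call takes as long as a camera call.
- viewer.silhouettes(name, camera): "mask" (384x512 bool, what is visible of it).
- viewer.pinpoint(name, camera): "at" ([x, y, z] in mm, in the coordinates of the camera as it stood for that picture, good to about 4 mm: a listed point, or the origin of a listed thing).
The state is a dict: "t": time; "joints": joint angles; "joint_velocities": joint speeds; "joint_torque": joint torques, N m; "tcp_pos": TCP position; "tcp_rot": TCP orientation; "contact_force": force on the tool from outside, world axes, zero at the start; "wrist_torque": the same for the moment, N m; "grip_width": opening from 0.0 (shut) to 1.0 (fully open).
Only numpy, scipy, OpenCV 4.12 (cv2) and the standard library are available. Lean on these libraries where they do the work, as an engineer would, in place of code of your own. Each camera call takes 0.05 s, during which the arm holds its last target.

## Task

Take hold of the orange kit case by its carry handle, pull it up out of its spring clip and let it hang clear, to see which end sinks: one end hides the heavy sockets. Then stand the case upright on the round black pad with the yellow ring, heavy end down, wholly on the pad, and let go; never stand it on the pad light end down. Leave the heater tap, the cream filler cap, the bracket and the blue screwdriver where they are.

Things in the scene. Friction and masses are not known exactly. Their poses are not given: they have to be found in the camera images.
- case: Closed orange kit case, black trim: box 150 x 46 x 44 mm, about 0.6 kg. Origin: centre of its underside; x along its length, y across its width, z out of the lid. Both ends look alike; a load of about 0.4 kg is shut in the +x or the -x half, drawn anew each time: balance point 25 mm off the middle. Starts lid up in the clip, 6 mm above the tray floor, pointing roughly to the robot's left and right.
- case_center (a point): Middle of the case, 22 mm above its underside.
- handle (a joint): Angle (rad, -0.45 to 0.45) of the carry handle, hinged across the middle of the lid, 48 mm above the case's underside. 0: square to the lid; positive: its grip leans to the case's +x end, so with the handle held upright a positive value means that the +x end hangs higher. Slight friction keeps it where it is left.
- handle_grip (a point): Middle of the handle's black grip bar, 36 mm from the hinge, 84 mm above the underside of the case when upright. The bar is 50 mm long along the case's y, 12 x 12 mm thick: pinch it along the case's x.
- cradle: Spring clip, fixed: aluminium plate 120 x 90 x 6 mm, two pairs of sprung steel jaws 64 mm high that clasp the long sides of the case 46 mm either side of its middle and hook over the lid's edges. Origin: centre of the plate's underside; x along the case. The case comes out by a straight upward pull of some 5 to 8 N besides its weight, light end first.
- pad: Round black rubber pad with a yellow ring, 120 mm across, 5 mm thick, fixed flat on the tray floor. Origin: centre of its underside. The tray floor is at z = 0, in the rear bay (beyond x = 0.57) 1.5 mm higher; ridges 25 mm high part its bays: at x 0.55 to 0.57; at y 0.046 to 0.066 in front of that; at y -0.20 to -0.164. To lay the case down, the rear bay is free for x 0.60 to 0.70, y 0 to 0.25.
- pad_top (a point): Centre of the pad's upper face.
- tap: Bystander: old metal heater tap, 85 x 103 x 41 mm. Origin under its centre. It stands in the rear bay of the tray.
- filler_cap: Bystander: round cream filler cap, 56 mm across, 28 mm high. Origin under its centre.
- bracket: Bystander: yellowish sheet bracket with a spring wire, 63 x 43 x 36 mm. Origin under its centre.
- driver: Bystander: blue and grey screwdriver, 174 mm long along its y, 30 mm thick. Origin under its centre. It lies at the back of the rear bay.

How it is judged (in metres and radians):
On the way:
1. the case hangs clear of the clip by its handle, tilted by its heavy end (height (world z) of case_center above 0.075 m and angle between case's own z axis and vertical above 0.2 rad and contact force between case and cradle below 0.1 N and contact force between the fingers and handle_bar above 0.5 N), for 0.2 s.
At the end, for the whole second after the job is handed in: The case stands at rest on the pad, its long axis within 0.1 rad of vertical, the heavy half down, its middle within 36 mm of the pad's centre seen from above ((angle between case's own x axis and vertical below 0.1 rad or angle between case's own x axis and vertical above 3.04 rad) and height (world z) of heavy_half below 0.06 m and horizontal distance between case_center and pad_top below 0.036 m and contact force between case and pad above 1 N and linear speed of case below 0.02 m/s and angular speed of case below 0.1 rad/s); the robot touches nothing.
It fails at once if the case is stood on the pad light end down ((angle between case's own x axis and vertical below 0.35 rad or angle between case's own x axis and vertical above 2.79 rad) and height (world z) of heavy_half above 0.09 m and contact force between case and pad above 1 N).
It fails at once if a bystander is moved by more than 25 mm (distance of any of tap, filler_cap, bracket, driver from where it was at the start of the episode above 0.025 m).
It also fails if it takes over 58 s, if anything falls off the work surface, if the arm or the gripper's body presses on something with over 40 N, if the wrist force passes 120 N, or if a joint passes its speed limit or range.

## Working session

There is one attempt and no reset: what is moved stays moved. The work goes in short steps, each a Python script; the robot and the scene stay as the last script left them, time stands still between calls to the robot, and variables do not carry over. Pictures are saved under pics/ and viewed, and the job is handed in when it is done.

```bash
ls; mkdir -p pics
cat > h.py <<'E'
import numpy as np, cv2
from cell import robot, grip, kin, viewer
from scipy.spatial.transform import Rotation as Rn
def snap(c,fn):
    im=viewer.read_camera(c); cv2.imwrite('pics/'+fn,im[:,:,::-1]); return im
def w(name,c,n=2):
    i=viewer.camera_info(c); R=np.array(i['R']);t=np.array(i['t'])
    return [(round(float(d['confidence']),2),(R.T@(np.array(d['at'])-t)).round(1).tolist()) for d in viewer.pinpoint(name,c)[:n]]
def ray(c,u,v):
    i=viewer.camera_info(c); R=np.array(i['R']);t=np.array(i['t']);K=np.array(i['camera_matrix'])
    x,y=(u-K[0,2])/K[0,0],(v-K[1,2])/K[1,1]; rd=np.hypot(x,y); r=rd
    for _ in range(30): r=rd/(1+i['k1']*r*r)
    s=r/rd if rd>0 else 1
    return -R.T@t, R.T@np.array([x*s,y*s,1])
def atz(c,u,v,z):
    o,d=ray(c,u,v); return (o+d*(z-o[2])/d[2]).round(1)
def px(c,X):
    i=viewer.camera_info(c); K=np.array(i['camera_matrix'])
    p=np.array(i['R'])@np.array(X)+np.array(i['t']); x,y=p[0]/p[2],p[1]/p[2]; s=1+i['k1']*(x*x+y*y)
    return K[0,0]*x*s+K[0,2],K[1,1]*y*s+K[1,2]
E
python3 - <<'E'
from h import *
s=robot.observe(); print(s)
for c in ('side','top'):
    snap(c,'a_'+c+'.png')
    i=viewer.camera_info(c);print(c,(-np.array(i['R']).T@np.array(i['t'])).round(0), np.array(i['R']).round(2).tolist())
    for n in ('case','case_center','handle_grip','cradle','pad','pad_top','tap','filler_cap','bracket','driver'):
        print(c,n,w(n,c))
E
```

```text
pics
{'t': 0.0, 'joints': array([ 1.17198559,  0.46842695, -0.01161005,  1.60359757,  0.00598251,
        1.07140343, -0.0563281 ]), 'joint_velocities': array([-0.00052014, -0.00168611, -0.00018877,  0.00087427,  0.00111569,
        0.00080483, -0.00028208]), 'joint_torque': array([-2.48387605e-04, -5.20567775e+01, -1.22202272e-02, -2.43754792e+01,
       -5.65560954e-02,  1.71315763e-02,  1.59177962e-04]), 'tcp_pos': array([ 226.14543495, -608.7112296 ,  180.71889026]), 'tcp_rot': array([ 2.02801921,  0.36643418, -2.0288905 ]), 'contact_force': array([-0.38698246, -0.66572491, -0.15357524]), 'wrist_torque': array([-0.06374085,  0.00850831,  0.0116914 ]), 'grip_width': 0.9948354310065958}
side [170. 721. 651.] [[-0.82, -0.57, -0.01], [-0.34, 0.51, -0.79], [0.45, -0.64, -0.62]]
side case [(0.77, [460.2, 314.8, 4.3])]
side case_center [(0.78, [458.3, 308.8, 31.2])]
side handle_grip [(0.69, [461.1, 316.0, 90.6])]
side cradle [(0.94, [460.8, 308.7, -1.6])]
side pad [(0.78, [468.2, -69.6, 0.3])]
side pad_top [(0.95, [466.4, -72.3, 1.7])]
side tap [(0.96, [693.7, -74.9, 3.1])]
side filler_cap [(0.71, [462.3, 310.6, -1.2]), (0.63, [389.7, 122.5, 0.7])]
side bracket [(0.53, [506.5, 109.4, 2.7])]
side driver []
top [ 441.  117. 1093.] [[-0.03, -1.0, 0.01], [-0.99, 0.02, -0.13], [0.12, -0.01, -0.99]]
top case [(0.66, [462.7, 306.4, 3.8])]
top case_center [(0.75, [460.8, 307.2, 29.2])]
top handle_grip [(0.6, [457.4, 311.0, 88.5])]
top cradle [(0.79, [461.6, 309.6, 5.3])]
top pad [(0.87, [466.6, -70.0, 2.4])]
top pad_top [(0.91, [469.1, -71.5, 9.7])]
top tap [(0.94, [697.1, -72.8, 3.8])]
top filler_cap [(0.95, [389.9, 120.2, -0.3])]
top bracket [(0.66, [512.3, 105.9, 0.6])]
top driver [(0.97, [762.2, 102.7, 4.3])]
```

View pics/a_side.png

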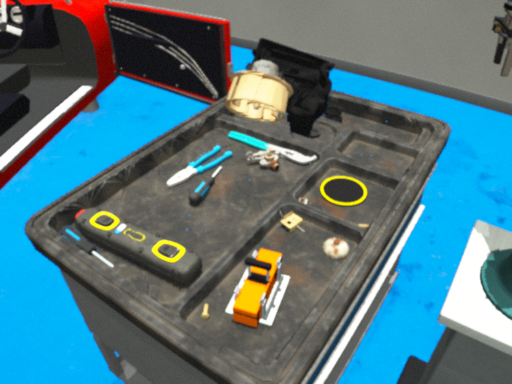

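View pics/a_top.png

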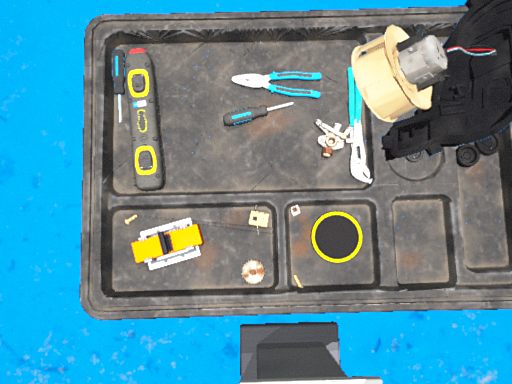

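Both views agree: the case sits in the clip at about (460, 309), at side px (258,287) and top px (167,243). The pad is at about (467, -71), at top px (337,238), and the bystanders match their descriptions. Next I'll get the case yaw and a finer handle position, and check IK for the plan: lift, lay it flat in the rear bay, regrasp the body slanted, then stand it up.

Run:
```python
from h import *
m=viewer.silhouettes('case','top')[0]; print(m['confidence'])
mk=m['mask']; im=viewer.read_camera('top')
hsv=cv2.cvtColor(im,cv2.COLOR_RGB2HSV)
o=((hsv[...,0]>5)&(hsv[...,0]<25)&(hsv[...,1]>150)&(hsv[...,2]>120))&cv2.dilate(mk.astype('uint8'),np.ones((7,7))).astype(bool)
for nm,M in(('mask',mk),('orange',o)):
    v,u=np.nonzero(M); P=np.array([atz('top',a,b,50)[:2] for a,b in zip(u,v)],dtype=np.float32)
    r=cv2.minAreaRect(P); print(nm,r); C=P.mean(0); ev=np.linalg.svd(P-C,full_matrices=False)[2][0]; print(C,ev,np.degrees(np.arctan2(ev[1],ev[0])))
c=cv2.resize(im[200:290,100:240],None,fx=5,fy=5,interpolation=2)
cv2.imwrite('pics/b_top.png',c[:,:,::-1])
s=viewer.read_camera('side'); cv2.imwrite('pics/b_side.png',cv2.resize(s[230:340,210:310],None,fx=5,fy=5,interpolation=2)[:,:,::-1])
print([ (n,w(n,c)) for c in('top','side') for n in ('handle','handle_grip')])
m=viewer.silhouettes('handle_grip','top'); print([(d['confidence'],d['mask'].sum(),np.argwhere(d['mask']).mean(0)) for d in m])
def pose(tx,ty): # tool axes columns
    tz=np.cross(tx,ty); return Rn.from_matrix(np.c_[tx,ty,tz]).as_rotvec()
```

```text
0.55
mask ((465.68243408203125, 310.0546569824219), (54.31781768798828, 155.22442626953125), 15.556365966796875)
[463.21292 310.1576 ] [-0.2513857  0.967887 ] 104.559525
orange ((462.3536376953125, 309.055908203125), (47.53447723388672, 153.7342529296875), 14.745784759521484)
[460.83774 304.77515] [-0.23487394  0.9720258 ] 103.58419Traceback (most recent call last):
  File "<stdin>", line 12, in <module>
  File "h.py", line 8, in w
    return [(round(float(d['confidence']),2),(R.T@(np.array(d['at'])-t)).round(1).tolist()) for d in viewer.pinpoint(name,c)[:n]]
                                                                                                     ~~~~~~~~~~~~~~~^^^^^^^^
ValueError: it knows: bracket, case, case_center, cradle, driver, filler_cap, handle_grip, pad, pad_top, tap
```

View pics/b_top.png

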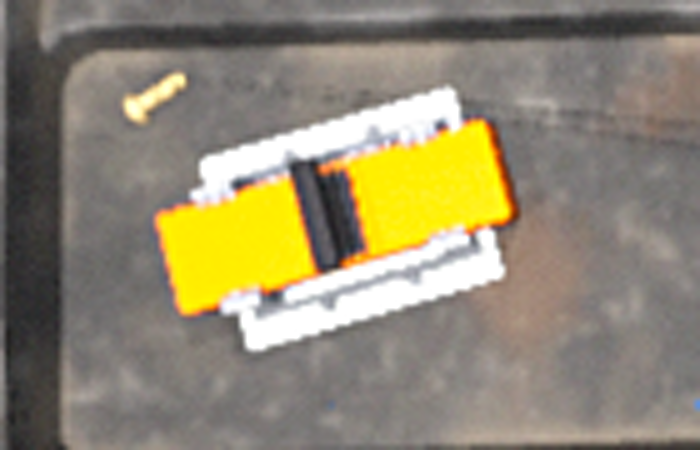

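View pics/b_side.png

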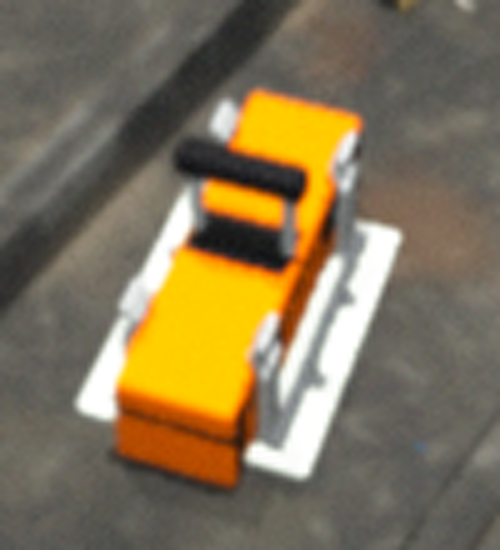

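Run:
```python
from h import *
print(atz('top',163.4,243.4,91),atz('side',258,263.6,90))
th=np.radians(14.6); cx=np.array([-np.sin(th),np.cos(th),0]); cy=np.array([np.cos(th),np.sin(th),0])
def pose(tx,ty): return Rn.from_matrix(np.c_[tx,ty,np.cross(tx,ty)]).as_rotvec()
dn=np.array([0,0,-1.])
for s in(1,-1):
    print('grasp',s,kin.ik([460,310,71],pose(dn,s*cx)))
    for yaw in (0,.3,-.3): 
        c=np.array([-np.sin(yaw),np.cos(yaw),0]); print(' lay',yaw,kin.ik([650,125,70],pose(dn,s*c)))
# regrasp: case along +-y, heavy dir h
for yaw in (0,):
  for hs in (1,-1):
    h=hs*np.array([-np.sin(yaw),np.cos(yaw),0])
    for a in (20,35,45,60):
      tx=np.cos(np.radians(a))*dn+np.sin(np.radians(a))*h
      for s in (1,-1):
        ty=s*np.cross(h,[0,0,1]); q=kin.ik(np.array([650,125,28])-25*h+19*tx,pose(tx,ty)); print('re',hs,a,s,None if q is None else q.round(2))
for a in (20,35,45,60):
  for az in range(-180,180,30):
    d=np.array([np.cos(np.radians(az)),np.sin(np.radians(az)),0]) # tool heading horiz
    tx=np.cos(np.radians(a))*d+np.sin(np.radians(a))*dn
    for s in(1,-1):
        ty=s*np.cross(d,[0,0,1]); q=kin.ik(np.array([467,-71,105])+19*tx,pose(tx,ty))
        if q is not None: print('pl',a,az,s,q.round(2))
```

```text
[460.2 309.2  91. ] [460.5 311.8  90. ]
grasp 1 [ 0.01801694  0.64608624 -0.89192451  1.88325649  0.62932783  0.92079874
  0.648404  ]
 lay 0 [ 0.34108696  0.81243951 -0.89035758  1.61166657  0.70107309  1.06506301
  0.81938295]
 lay 0.3 [ 0.30218155  0.77968197 -0.81882639  1.61427177  0.64003632  1.03480419
  1.15951218]
 lay -0.3 [ 0.31985036  0.79388391 -0.85079452  1.61308134  0.66720182  1.04787624
  0.54150949]
grasp -1 [ 0.01886319  0.64672926 -0.89325108  1.88320969  0.6304257   0.92134479
 -2.49404356]
 lay 0 [ 0.07709099  0.66239582 -0.45592412  1.6303267   0.34466955  0.92963992
 -2.07418782]
 lay 0.3 [ 0.09806375  0.66971903 -0.48749347  1.62877255  0.36945394  0.93606802
 -1.79236219]
 lay -0.3 [ 0.00536169  0.64132626 -0.34995476  1.63570809  0.26256681  0.91120865
 -2.31319283]
re 1 20 1 [ 0.41  0.81 -0.62  1.68  0.13  0.74 -0.14]
re 1 20 -1 [-0.01  0.7  -0.02  1.71 -0.48  0.78 -2.81]
re 1 35 1 [ 0.54  0.89 -0.65  1.67 -0.17  0.76  0.21]
re 1 35 -1 [ 0.14  0.77 -0.06  1.7  -0.75  0.9  -2.5 ]
re 1 45 1 [ 0.62  0.98 -0.68  1.64 -0.31  0.81  0.39]
re 1 45 -1 [ 0.2   0.84
[... 3900 characters left out ...]
32  2.26  1.39  1.29  2.3 ]
pl 60 -60 -1 [ 0.38  0.39 -0.76  2.28  1.16  0.87 -0.73]
pl 60 -30 -1 [ 0.75  0.34 -0.97  2.42  1.49  0.59 -0.42]
pl 60 30 1 [ 0.92  0.3  -0.61  2.36 -0.88  0.3   0.13]
pl 60 30 -1 [ 0.34  0.23  0.02  2.39 -1.19  0.44 -2.74]
pl 60 60 1 [ 0.93  0.41 -0.56  2.18 -0.54  0.62  0.34]
pl 60 60 -1 [ 0.39  0.34  0.07  2.21 -0.86  0.75 -2.52]
pl 60 90 1 [ 0.93  0.56 -0.64  1.98 -0.22  0.89  0.48]
pl 60 90 -1 [ 0.38  0.46  0.05  2.01 -0.6   1.   -2.3 ]
pl 60 120 1 [ 0.79  0.66 -0.63  1.81 -0.02  1.14  0.73]
pl 60 120 -1 [ 0.33  0.55 -0.01  1.84 -0.36  1.18 -2.08]
pl 60 150 1 [ 0.66  0.72 -0.66  1.7   0.19  1.32  0.99]
pl 60 150 -1 [ 0.26  0.61 -0.08  1.73 -0.13  1.3  -1.85]
```

Handle bar from both views: (460.3, 310.5, about 90), which matches the expected height 6+84. Now to grasp it.

```bash
cat >> h.py <<'E'
dn=np.array([0,0,-1.])
def pose(tx,ty): return Rn.from_matrix(np.c_[tx,ty,np.cross(tx,ty)]).as_rotvec()
th=np.radians(14.6); cx=np.array([-np.sin(th),np.cos(th),0]); cy=np.array([np.cos(th),np.sin(th),0])
def st(l=''):
    s=robot.observe(); print(l,round(s['t'],2),s['tcp_pos'].round(1),'F',s['contact_force'].round(2),'M',s['wrist_torque'].round(3),'g',round(s['grip_width'],3))
E
python3 - <<'E'
from h import *
s=robot.observe()
robot.servo_line([300,-480,330],feed=250); st()
rv=pose(dn,cx)
robot.movep([440,0,330],rv); st()
robot.movep([460.3,310.5,180],rv); st()
grip(0.5,40); 
robot.servo_line([460.3,310.5,110],feed=100); st()
snap('side','c_side.png'); snap('top','c_top.png')
a=cv2.imread('pics/c_side.png')[180:340,180:340]; b=cv2.imread('pics/c_top.png')[160:320,80:240]
cv2.imwrite('pics/c.png',cv2.resize(np.hstack([a,b]),None,fx=2.5,fy=2.5))
E
```

```text
2.24 [ 298.7 -480.4  328.7] F [ 0.09 -0.36  0.38] M [-0.028  0.011  0.036] g 0.997
 4.06 [440.1  -1.  329.8] F [-0.52 -0.23 -0.07] M [ 0.069 -0.126 -0.055] g 1.0
 5.36 [461.3 309.3 180.2] F [ 0.59 -0.48 -0.57] M [ 0.066 -0.133  0.054] g 1.003
 7.02 [460.5 311.  110.4] F [-0.01 -0.13 -0.11] M [ 0.104 -0.227  0.021] g 0.497
```

View pics/c.png

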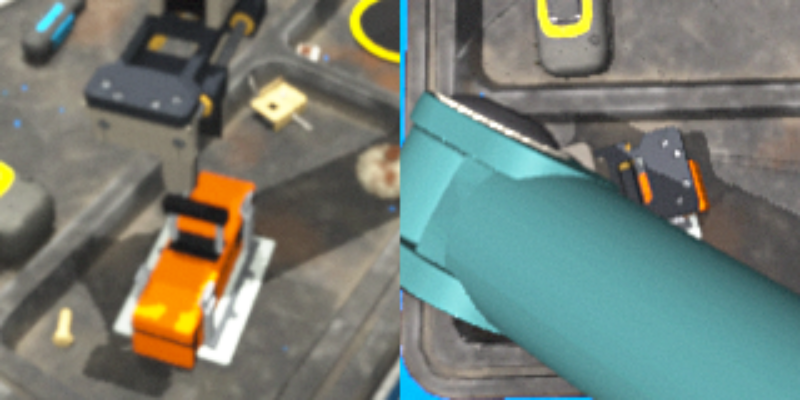

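Run:
```python
from h import *
print(px('side',[460,310,110]),px('side',[460,310,90]),px('side',460*np.array([1,0,0])+[0,310,110]+0+23*cx))
a=cv2.imread('pics/c_side.png')[170:290,200:320]
cv2.imwrite('pics/c2.png',cv2.resize(a,None,fx=5,fy=5,interpolation=2))
```

```text
(np.float64(258.70186210027276), np.float64(255.45562252811493)) (np.float64(258.8194355738856), np.float64(263.0866592800986)) (np.float64(254.13874351653152), np.float64(264.73657180887017))
```

View pics/c2.png

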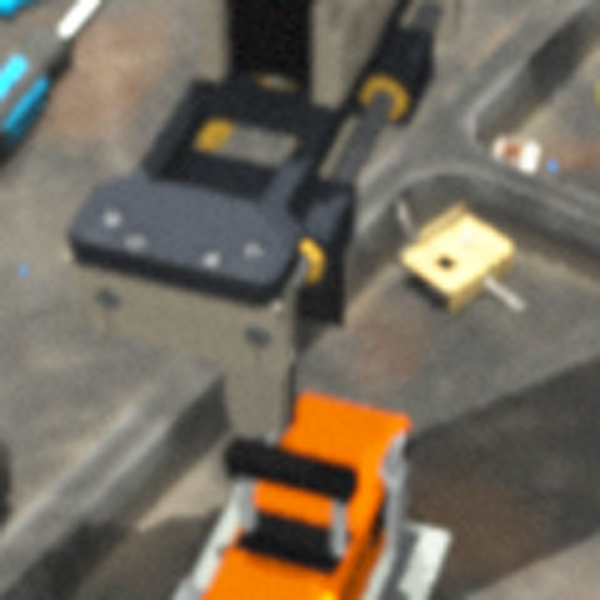

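The side view shows the bar at px (258,264). The open near finger sits just above and beside it, its tip at about (252,259), a little retracted as a linkage gripper would be. I'll descend and close.

Run:
```python
from h import *
robot.servo_line([460.3,310.5,72],feed=100); st()
grip(0.0,50); st('closed')
robot.servo_line([460.3,310.5,75],feed=20); st('up3')
a=viewer.read_camera('side'); cv2.imwrite('pics/d.png',cv2.resize(a[190:330,190:330],None,fx=4,fy=4,interpolation=2)[:,:,::-1])
```

```text
7.65 [460.  310.6  71.7] F [ 0.47 -0.58 -0.35] M [ 0.067 -0.155  0.007] g 0.502
closed 8.43 [460.3 310.5  72. ] F [-0.41  0.52 -0.54] M [ 0.063 -0.125 -0.033] g 0.004
up3 8.72 [460.4 310.6  75.2] F [-0.14 -0.38 -0.15] M [ 0.099 -0.147  0.019] g 0.005
```

View pics/d.png

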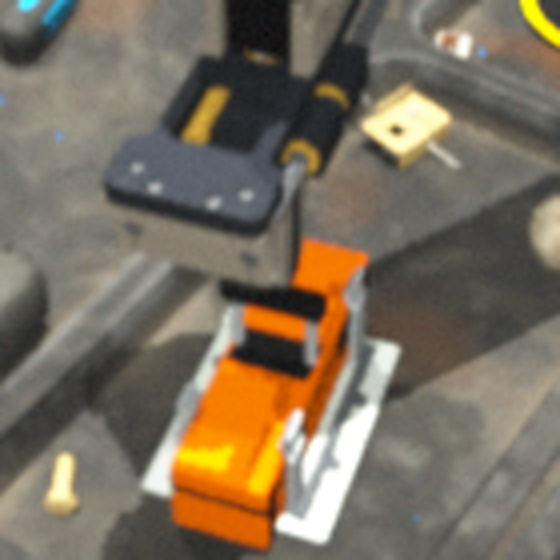

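The gripper closed to 0.004, so it missed the bar. In the picture the shut fingers are behind and left of it, at about px (247,262) against the bar at (259,264). I'll lift off and check where the tool really is.

Run:
```python
from h import *
robot.servo_line([460.3,310.5,170],feed=150); st()
s=robot.observe(); print(Rn.from_rotvec(s['tcp_rot']).as_matrix().round(3).tolist())
for c in('side','top'):
    im=viewer.read_camera(c).copy()
    for P,col in((s['tcp_pos'],(255,0,0)),(s['tcp_pos']+[0,0,88],(0,255,0)),([460.3,310.5,90],(255,0,255))):
        u,v=px(c,P); print(c,u,v); cv2.circle(im,(int(u),int(v)),2,col,-1)
    cv2.imwrite(f'pics/e_{c}.png',im[:,:,::-1])
a=cv2.imread('pics/e_side.png')[130:330,150:350]
cv2.imwrite('pics/e2.png',cv2.resize(a,None,fx=3,fy=3,interpolation=2))
```

```text
9.56 [460.  309.9 169.3] F [-0.01 -0.43  0.44] M [ 0.071 -0.148 -0.021] g 0.003
[[-0.001, -0.252, 0.968], [-0.001, 0.968, 0.252], [-1.0, -0.001, -0.001]]
side 258.374097602035 231.11020236251156
side 257.7388399682038 189.6347909278276
side 258.5232678337697 263.1898016369846
top 155.27581393654327 243.00259613747068
top 144.76746285828597 242.28689318866
top 162.87023607659583 243.39222153076318
```

View pics/e2.png

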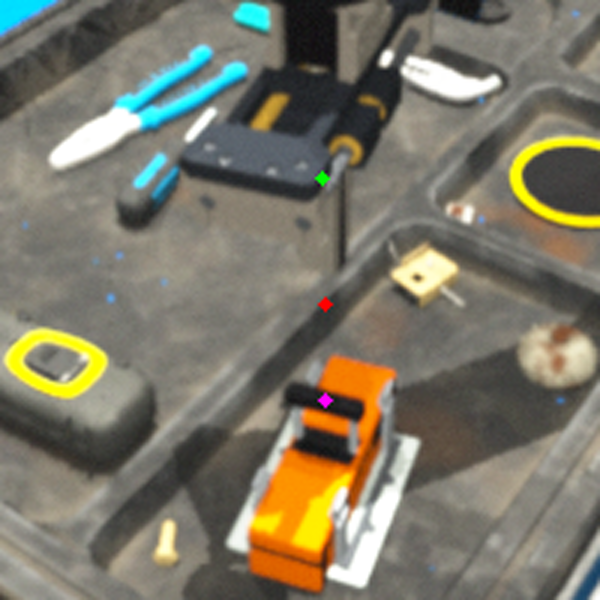

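View pics/e_top.png

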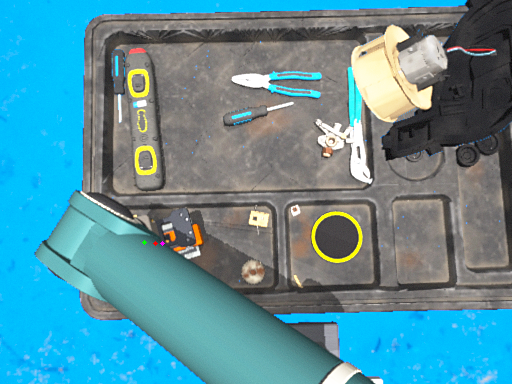

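View pics/e_side.png

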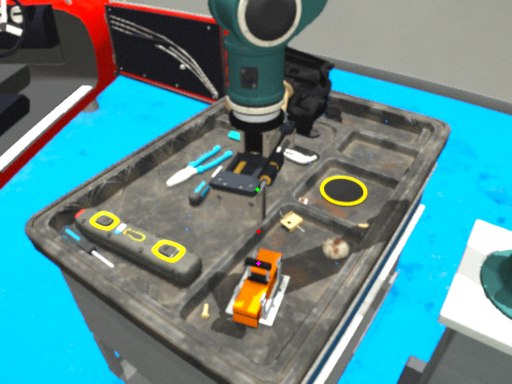

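Run:
```python
from h import *
a=viewer.read_camera('side')[160:250,200:290]; cv2.imwrite('pics/f1.png',cv2.resize(a,None,fx=6,fy=6,interpolation=2)[:,:,::-1])
grip(1.0); s=robot.observe(); print(s['grip_width'],s['t'])
a=viewer.read_camera('side')[160:250,200:290]; cv2.imwrite('pics/f2.png',cv2.resize(a,None,fx=6,fy=6,interpolation=2)[:,:,::-1])
for P in ([0,0,0],-46*cx,46*cx,-64*cx,64*cx): print((np.array(px('side',s['tcp_pos']+P))-[200,160])*6)
```

```text
1.0019028705261692 11.0833
[348.03148662 425.40768543]
[402.15927699 322.00702304]
[288.47773118 539.00687241]
[422.00145944 284.06644555]
[263.54558583 586.51268037]
```

View pics/f1.png

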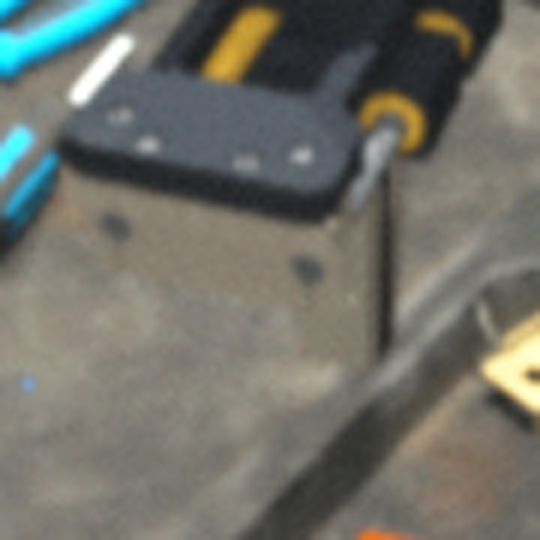

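View pics/f2.png

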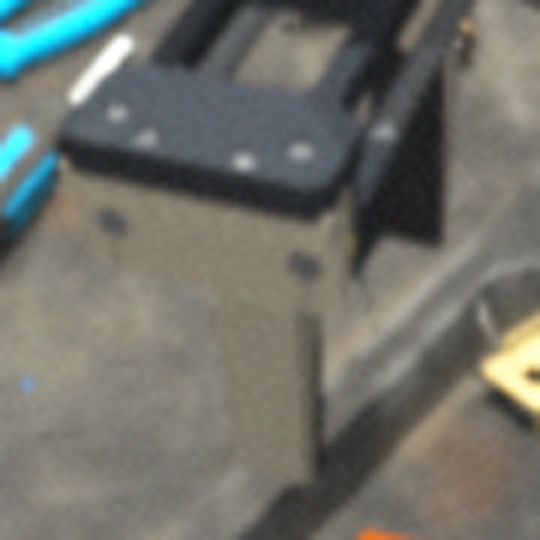

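Run:
```python
from h import *
s=robot.observe()
a=viewer.read_camera('top')[190:280,120:230]; cv2.imwrite('pics/g.png',cv2.resize(a,None,fx=7,fy=6.5,interpolation=2)[:,:,::-1])
for z in (0,88,150,250):
  for k in (-64,0,64): print(z,k,((np.array(px('top',s['tcp_pos']+[0,0,z]+k*cx))-[120,190])*[7,6.5]).round())
```

```text
0 -64 [467. 284.]
0 0 [244. 343.]
0 64 [ 19. 404.]
88 -64 [417. 273.]
88 0 [170. 339.]
88 64 [-80. 406.]
150 -64 [375. 263.]
150 0 [108. 335.]
150 64 [-163.  407.]
250 -64 [291. 245.]
250 0 [-17. 327.]
250 64 [-331.  410.]
```

View pics/g.png

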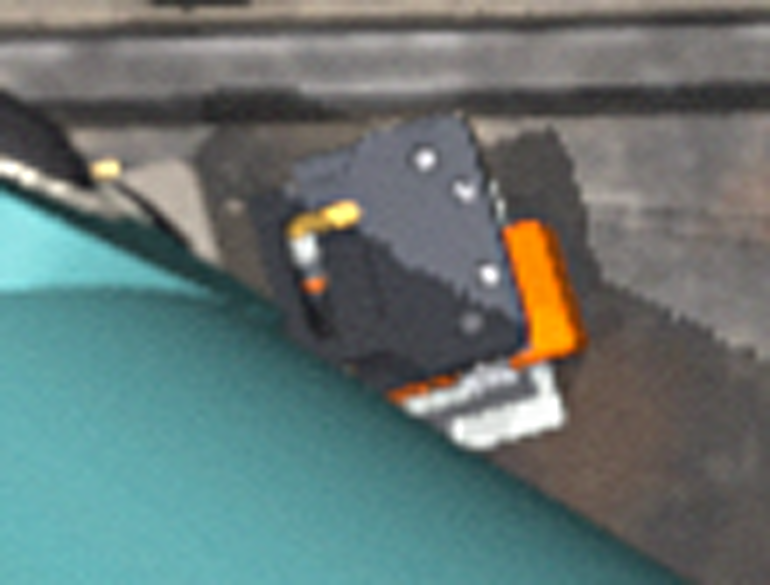

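Run:
```python
from h import *
from scipy.optimize import least_squares
T=robot.observe()['tcp_pos']
def f(p):
    c=T+np.array([p[2]*cy[0]+p[3]*cx[0],p[2]*cy[1]+p[3]*cx[1],p[1]])
    return np.r_[np.array(px('side',c+p[0]*cx))-[233.7,183.4],np.array(px('top',c-p[0]*cx))-[186,226]]
for free in ([0,1],[0,1,2],[0,1,3],[0,1,2,3]):
    def g(q):
        p=np.zeros(4);p[free]=q;return f(p)
    r=least_squares(g,np.r_[80,100,0,0][:len(free)]);print(free,r.x.round(1),r.fun.round(1))
def tip(c,k,z): return px(c,T+[0,0,z]+k*cx)
for z in(0,10,20,25,30,35): print(z,(np.array(tip('side',46,z))-[200,160])*6, (np.array(tip('side',58,z))-[200,160])*6)
```

```text
[0, 1] [ 86.4 161.5] [-0.4  0.  -0.2  0.3]
[0, 1, 2] [ 86.5 161.7  -0.2] [-0.3  0.  -0.1  0.4]
[0, 1, 3] [ 85.9 160.7  -0.8] [-0.  -0.   0.1  0.3]
[0, 1, 2, 3] [ 85.1 159.5   0.6  -1.4] [-0. -0. -0.  0.]
0 [288.42866702 539.07398458] [271.9133062  570.54552935]
10 [287.39710072 512.62746556] [270.70043497 544.07853973]
20 [286.34682398 485.64452107] [269.46537439 517.06469562]
25 [285.81454036 471.94758231] [268.83936855 503.34820869]
30 [285.27742362 458.11132299] [268.20762881 489.48956507]
35 [284.73542101 444.13395699] [267.57009187 475.48689827]
```

Both cameras agree with the reported tool axis in xy to under 1 mm. The finger tips appear about 25–33 mm higher than the stated TCP, which is why they closed above the bar. I'll descend further in guarded steps.

Run:
```python
from h import *
grip(0.45)
f=[]
for z in (75,60,50,42):
    robot.servo_line([460.3,310.5,z],feed=120 if z==75 else 60); st(z)
    if z<=60: f.append(viewer.read_camera('side')[200:300,215:295])
    if abs(robot.observe()['contact_force'][2])>3: print('contact');break
cv2.imwrite('pics/i.png',cv2.resize(np.hstack(f),None,fx=3.3,fy=4,interpolation=2)[:,:,::-1])
```

```text
75 12.98 [460.7 311.   75.6] F [-0.07  0.23 -0.21] M [ 0.023 -0.11   0.022] g 0.451
60 13.38 [460.  310.3  59.6] F [0.04 0.9  0.41] M [ 0.073 -0.15  -0.029] g 0.451
50 13.75 [460.  310.3  49.5] F [ 0.26 -0.43 -0.23] M [ 0.055 -0.17   0.042] g 0.452
42 14.08 [460.  310.3  41.5] F [-1.09 -0.8  -0.01] M [ 0.087 -0.149 -0.015] g 0.449
```

View pics/i.png

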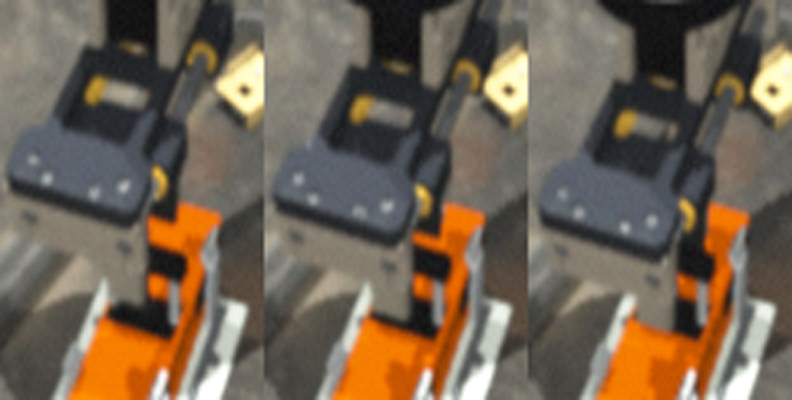

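The near finger now stands in front of the bar and covers it, at about px (258,275). There's no contact, so I'll close.

Run:
```python
from h import *
grip(0.0,50); st('closed')
if robot.observe()['grip_width']>0.05:
    for z in (46,52,60):
        robot.servo_line([460.3,310.5,z],feed=30); st(z)
a=viewer.read_camera('side'); cv2.imwrite('pics/j.png',cv2.resize(a[200:320,200:320],None,fx=5,fy=5,interpolation=2)[:,:,::-1])
```

```text
closed 14.69 [460.3 310.6  42.1] F [0.14 0.42 1.38] M [ 0.052 -0.161  0.033] g 0.127
46 14.97 [459.7 309.6  45.2] F [ 0.3   0.01 -8.03] M [ 0.09  -0.299  0.034] g 0.127
52 15.32 [460.4 310.2  52.2] F [ 0.82 -1.41 -8.94] M [-0.202 -0.184  0.021] g 0.123
60 15.74 [460.7 310.9  60.8] F [-0.87 -1.64 -3.99] M [-0.24  -0.119  0.05 ] g 0.126
```

View pics/j.png

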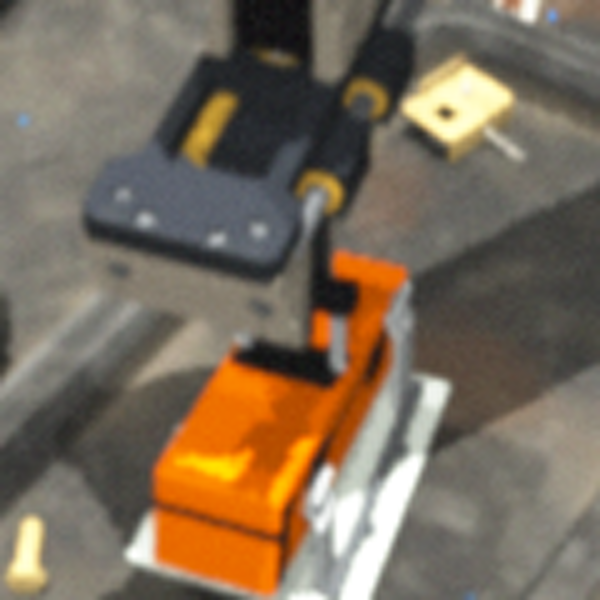

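The width of 11.7 mm matches the 12 mm bar, and the near (+y) end rises first. Lifting on.

Run:
```python
from h import *
for z in (70,85,190):
    robot.servo_line([460.3,310.5,z],feed=40 if z<100 else 120); st(z)
robot.hold(0.4); st()
a=snap('side','k_side.png'); b=snap('top','k_top.png')
cv2.imwrite('pics/k.png',cv2.resize(a[130:330,160:340],None,fx=3,fy=3,interpolation=2)[:,:,::-1])
for c in('side','top'): print(c,w('case_center',c),w('case',c),w('handle_grip',c))
```

```text
70 16.19 [460.7 310.8  70.7] F [ 0.34 -1.07 -2.38] M [-0.228 -0.08   0.072] g 0.123
85 16.72 [460.5 310.9  85.5] F [-0.27 -0.7  -5.27] M [-0.109 -0.239  0.028] g 0.126
190 17.74 [459.9 310.  189.2] F [-0.32  0.37 -5.05] M [ 0.148 -0.151  0.008] g 0.129
 18.14 [460.2 310.5 189.8] F [ 0.41 -0.64 -5.65] M [ 0.109 -0.155  0.011] g 0.127
side [(0.79, [456.6, 322.8, 183.3])] [(0.67, [455.2, 332.9, 157.2])] [(0.45, [462.9, 315.0, 239.4])]
top [(0.66, [765.6, 102.3, 4.1])] [(0.31, [388.3, 118.6, -2.2])] []
```

View pics/k.png

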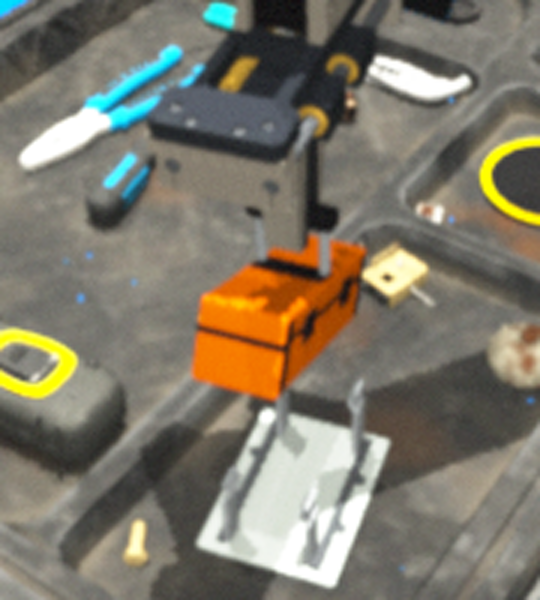

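View pics/k_top.png

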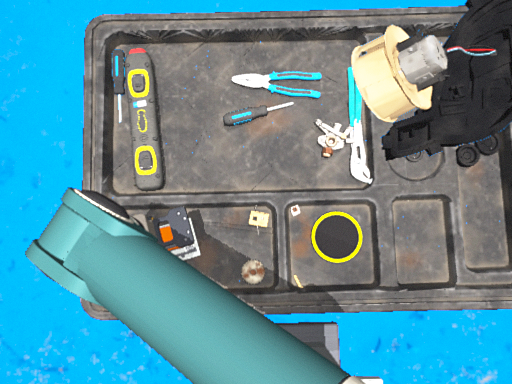

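The case hangs clear with about 0.4 rad of tilt. Its near +y end, at px (240,255), is high and its -y end low, so the load is at the -y end. That fits the -y end leaving the clip last. Grip height (239) minus TCP height (190) confirms the real grasp point is about 49 mm behind the TCP. Next I'll lay the case flat in the rear bay.

Run:
```python
from h import *
rv=pose(dn,np.array([0,1.,0]))
print(kin.ik([645,125,37],rv))
robot.movep([645,125,190],rv); st()
robot.servo_line([645,125,78],feed=120); st()
for z in range(72,33,-4):
    robot.servo_line([645,125,z],feed=40); s=robot.observe(); st(z)
    if s['contact_force'][2]>3: break
a=viewer.read_camera('side'); cv2.imwrite('pics/l.png',cv2.resize(a[90:270,130:310],None,fx=3.3,fy=3.3,interpolation=2)[:,:,::-1])
```

```text
[ 0.21807262  0.76284316 -0.67400516  1.64826369  0.56590179  0.93451846
  0.90430345]
 19.57 [643.8 127.4 190.1] F [ 0.25  1.32 -5.93] M [ 0.221 -0.114 -0.041] g 0.126
 20.65 [645.7 125.4  79. ] F [ 0.23 -0.15 -5.94] M [ 0.116 -0.199  0.003] g 0.124
72 20.95 [644.8 124.8  71.9] F [-0.58 -1.12 -5.69] M [ 0.162 -0.15  -0.014] g 0.12
68 21.2 [644.7 124.9  67.6] F [ 0.68 -0.49 -5.11] M [ 0.143 -0.102 -0.018] g 0.123
64 21.45 [645.6 126.1  64.7] F [ 0.48  2.04 -1.11] M [ 0.6   -0.225  0.012] g 0.122
60 21.7 [645.7 126.5  60.9] F [-0.62  3.6   0.71] M [ 0.924 -0.179  0.042] g 0.123
56 21.95 [644.7 124.1  55.3] F [ 0.6   1.93 -1.4 ] M [ 0.706 -0.293  0.092] g 0.125
52 22.2 [644.5 124.   51.1] F [ 1.39  0.41 -3.2 ] M [ 0.396 -0.294 -0.004] g 0.125
48 22.45 [644.7 124.3  47.3] F [ 0.38  0.97 -4.  ] M [ 0.297 -0.291  0.012] g 0.126
44 22.7 [644.8 124.6  43.6] F [ 0.58  1.09 -4.41] M [ 0.318 -0.287  0.036] g 0.125
40 22.95 [644.8 124.7  39.6] F [ 0.89  0.78 -3.14] M [ 0.327 -0.247  0.075] g 0.122
36 23.2 [645.6 125.4  37.5] F [-2.44  0.44  5.28] M [ 0.244  0.379 -0.033] g 0.128
```

View pics/l.png

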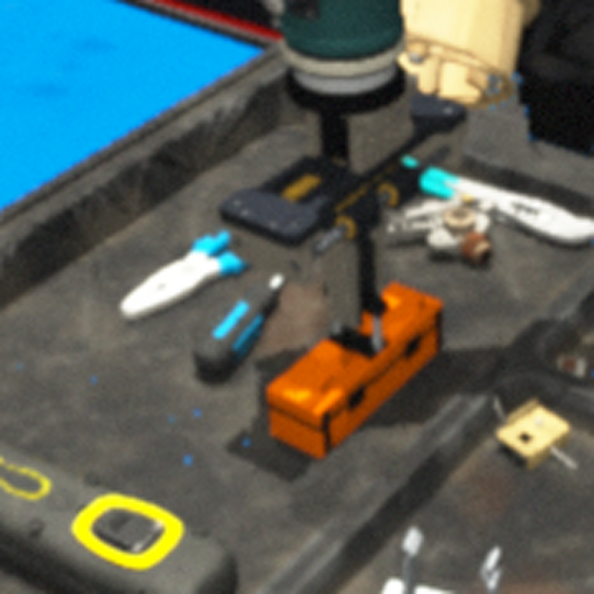

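The case lies flat in the rear bay (near end at px (218,218) full-frame), and contact came at the expected height. I'll release and retreat to a slanted pre-grasp.

```bash
python3 - <<'E'
from h import *
grip(0.5)
robot.servo_line([645,125,150],feed=200); st()
h=np.array([0,-1.,0]); a=np.radians(45); tx=np.cos(a)*dn+np.sin(a)*h; ty=np.array([1.,0,0]); rv=pose(tx,ty)
G=np.array([645,125,28.])-25*h
P=G+49*tx-110*tx+[0,0,40]   # hypothesis A pre-grasp
print(P,kin.ik(P,rv),kin.ik(G+49*tx,rv))
robot.movep(P,rv); st()
for c in('side','top'):
    snap(c,f'm_{c}.png'); print(c,w('case_center',c),w('case',c),w('handle_grip',c))
grip(1.0); T=robot.observe()['tcp_pos']
im=snap('side','m_side.png')
for c in('side','top'): print(c,'tcp',px(c,T),'-30tx',px(c,T-30*tx),'B',px(c,T+[0,0,30]))
E
python3 -c "
import cv2
a=cv2.imread('pics/m_side.png')[90:290,110:310];b=cv2.imread('pics/m_top.png')[60:260,150:350]
import numpy as np
cv2.imwrite('pics/m1.png',cv2.resize(a,None,fx=3,fy=3));cv2.imwrite('pics/m2.png',cv2.resize(b,None,fx=3,fy=3))"
```

```text
24.62 [644.3 124.4 149. ] F [-0.14 -0.37 -0.39] M [-0.015 -0.133 -0.01 ] g 0.5
[645.         193.13351365 111.13351365] [-0.56440171  0.88296858 -0.15034883  1.30256443  0.69007061  1.56158716
 -0.91831124] [-0.51640994  0.96992823 -0.08176879  1.44018019  0.72627191  1.32644668
 -0.9815148 ]
 26.27 [645.2 192.1 110.9] F [-0.36  0.08  0.46] M [ 0.701 -0.049  0.031] g 0.504
side [(0.95, [644.2, 126.2, 28.8])] [(0.63, [645.8, 131.1, -2.8])] []
top [(0.59, [644.9, 123.9, 23.6])] [(0.75, [646.3, 123.6, -0.7]), (0.25, [388.9, 120.1, 0.2])] [(0.65, [645.3, 125.1, 85.0])]
side tcp (np.float64(218.46806767555933), np.float64(185.68020267039995)) -30tx (np.float64(211.3299933923783), np.float64(182.7602410332801)) B (np.float64(217.46721736982752), np.float64(174.32627163166478))
top tcp (np.float64(216.26396278568387), np.float64(154.55711528345688)) -30tx (np.float64(205.2507756230537), np.float64(152.73525654746317)) B (np.float64(215.08601787707383), np.float64(151.62491454186733))
```

View pics/m1.png

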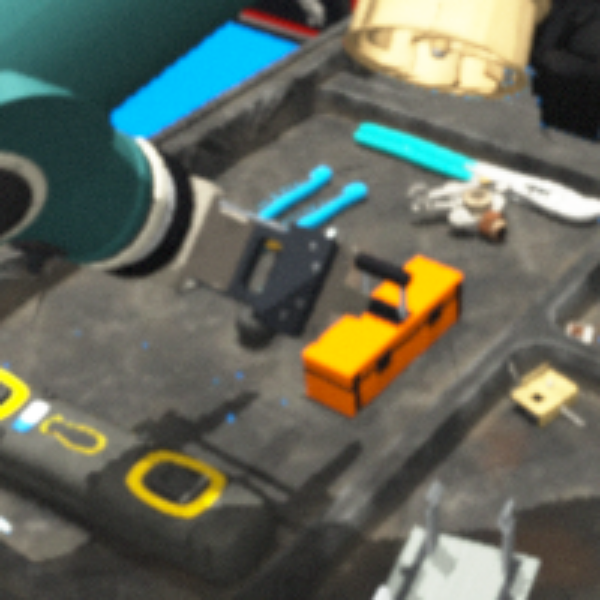

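View pics/m2.png

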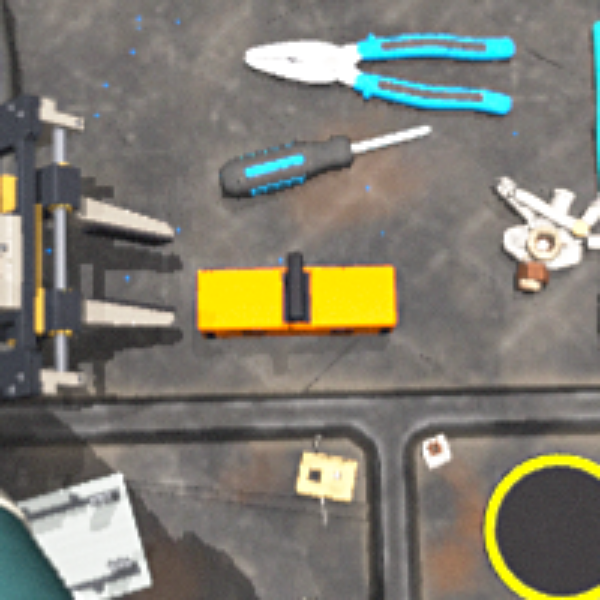

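The top view shows the tips at px (209,152). That matches the offset lying along the tool axis (205,153) and not a vertical one (215,152). Case centre is about (645, 125), yaw about 0 and handle upright. Now the slanted body grasp, 25 mm toward the light (+y) end.

Run:
```python
from h import *
h=np.array([0,-1.,0]); a=np.radians(45); tx=np.cos(a)*dn+np.sin(a)*h; ty=np.array([1.,0,0]); rv=pose(tx,ty)
G=np.array([645,125,28.])-25*h
robot.servo_line(G+49*tx-85*tx,feed=150); st()
robot.servo_line(G+49*tx,feed=80); st()
s=robot.observe()
if np.linalg.norm(s['contact_force'])<6:
    grip(0.0,60); st('closed')
    robot.servo_line(G+49*tx+[0,0,15],feed=40); st('up')
    a=viewer.read_camera('side'); b=viewer.read_camera('top')
    cv2.imwrite('pics/n.png',cv2.resize(np.hstack([a[100:260,130:290],b[60:220,150:310]]),None,fx=2.5,fy=2.5)[:,:,::-1])
```

```text
28.08 [645.1 175.5  53.5] F [ 0.84 -0.28  0.93] M [ 0.723 -0.1   -0.037] g 1.002
 29.29 [645.3 116.2  -6.3] F [ 0.49 -0.17 -0.51] M [ 0.635 -0.086  0.019] g 0.997
closed 30.05 [645.3 115.5  -6.6] F [ 1.29  0.2  -1.22] M [ 0.807 -0.203  0.283] g 0.496
up 30.57 [644.9 115.6   8.3] F [-0.69 -0.48 -6.56] M [ 1.961 -0.129  0.024] g 0.501
```

View pics/n.png

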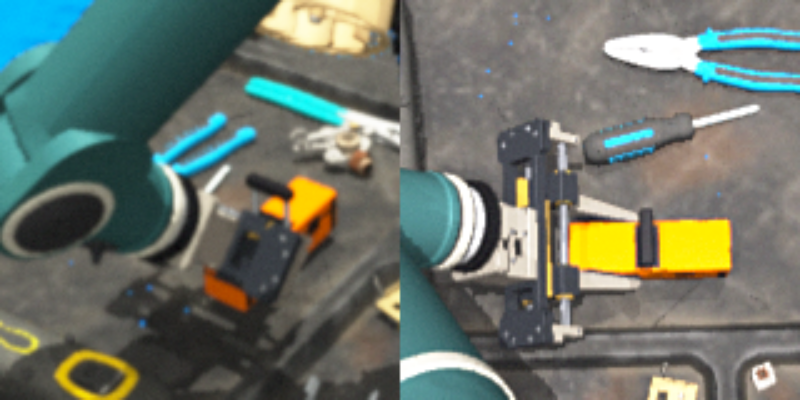

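Holding 46 mm width with the full weight on. I'll carry it over the pad, turn it heavy end (-y) down, and check before lowering.

Run:
```python
from h import *
im=viewer.read_camera('top'); hsv=cv2.cvtColor(im,cv2.COLOR_RGB2HSV)
m=((hsv[...,0]>22)&(hsv[...,0]<38)&(hsv[...,1]>120)); m[:, :300]=0; m[:,375:]=0; m[:195]=0;m[275:]=0
v,u=np.nonzero(m); e=cv2.fitEllipse(cv2.convexHull(np.c_[u,v].astype(np.int32))); print(e,atz('top',*e[0],5))
ty=np.array([1.,0,0])
robot.servo_line(robot.observe()['tcp_pos']+[0,0,170],feed=200); st()
C=atz('top',*e[0],5)
a=np.radians(45); tx=np.array([0,np.cos(a),-np.sin(a)]); rv=pose(tx,ty)
T=np.array([C[0],C[1]-4.5,105])+49*tx+[0,0,60]
robot.movep([560,40,250],pose(dn,ty)); st()
q=kin.ik(T,rv); print(T,q)
robot.movep(T,rv); st()
a=snap('side','o_side.png'); b=snap('top','o_top.png')
cv2.imwrite('pics/o.png',cv2.resize(np.hstack([a[70:270,250:450],b[140:340,240:440]]),None,fx=2,fy=2,interpolation=2)[:,:,::-1])
for c in('side','top'): print(c,w('case_center',c),w('case',c),w('handle_grip',c))
```

```text
((336.3835144042969, 236.53941345214844), (50.57966995239258, 51.70676040649414), 133.9925537109375) [467.  -73.6   5. ]
 31.73 [643.8 115.  176.3] F [-0.13 -0.19 -6.47] M [ 2.026 -0.094 -0.   ] g 0.499
 32.45 [558.7  38.6 249.2] F [ 0.44  1.1  -6.33] M [ 0.278 -0.061  0.033] g 0.5
[467.         -43.45176772 130.35176772] [ 0.73344268  0.54672052 -0.28194013  1.93110876 -0.59752391  1.15549794
  0.84323713]
 33.43 [467.7 -41.6 130. ] F [ 0.16  0.6  -4.61] M [-1.635 -0.11   0.009] g 0.498
side [(0.81, [466.3, -70.8, 143.4])] [(0.95, [468.5, -49.2, 135.5])] []
top [(0.98, [468.6, -72.8, 141.1])] [(0.97, [471.7, -47.2, 139.7])] [(0.49, [468.9, -131.3, 140.3])]
```

View pics/o.png

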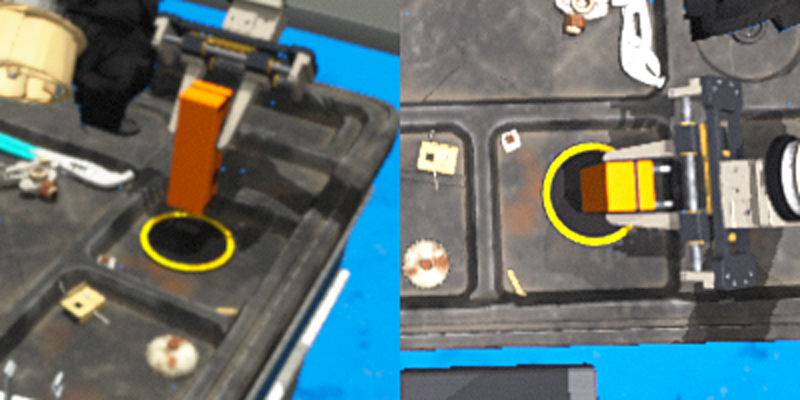

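```bash
cat >> h.py <<'E'
def hullmask(c,ctr,tilt,roll=0):
    R=Rn.from_euler('xy',[tilt,roll]).as_matrix()  # about world x,y
    B=np.array([[x,y,z] for x in(-23,23) for y in(-22,22) for z in(-75,75)])@R.T+ctr
    p=np.array([px(c,b) for b in B],dtype=np.float32)
    m=np.zeros((384,512),np.uint8); cv2.fillConvexPoly(m,cv2.convexHull(np.round(p*16).astype(np.int32)),1,shift=4); return m.astype(bool)
def orange(im):
    hsv=cv2.cvtColor(im,cv2.COLOR_RGB2HSV); return (hsv[...,0]<24)&(hsv[...,1]>190)&(hsv[...,2]>60)
def fit(ctr0):
    from scipy.optimize import minimize
    O={}
    for c in('side','top'):
        im=viewer.read_camera(c); o=orange(im); roi=hullmask(c,np.array(ctr0),0); roi=cv2.dilate(roi.astype(np.uint8),np.ones((15,15))).astype(bool); O[c]=(o&roi,roi)
    def cost(p):
        t=0
        for c,(o,roi) in O.items():
            m=hullmask(c,np.array(p[:3]),p[3],p[4]); t+=(o&~m).sum()*3+(m&~o).sum()
        return t
    best=None
    x0=np.r_[ctr0,0,0]; sim=np.vstack([x0]+[x0+d for d in np.diag([4,4,4,.08,.08])])
    r=minimize(cost,x0,method='Nelder-Mead',options=dict(initial_simplex=sim,maxfev=250)); return r.x.round(3),r.fun,cost(x0),[(c,O[c][0].sum()) for c in O]
E
python3 - <<'E'
from h import *
c0=np.array([467,-72,140.])
print(fit(c0))
a=cv2.imread('pics/o_side.png'); b=cv2.imread('pics/o_top.png')
for c,i in(('side',a),('top',b)):
    m=hullmask(c,c0,0).astype(np.uint8); k,_=cv2.findContours(m,0,1); cv2.drawContours(i,k,-1,(255,0,255),1)
cv2.imwrite('pics/o2.png',cv2.resize(np.hstack([a[90:190,320:370],b[200:260,320:370].repeat(1,0) if 0 else cv2.copyMakeBorder(b[190:270,320:380],0,20,0,0,0)]),None,fx=6,fy=6,interpolation=2))
E
```

```text
(array([ 4.68587e+02, -7.30900e+01,  1.41259e+02, -7.00000e-03,
       -1.50000e-02]), np.float64(892.0), np.int64(931), [('side', np.int64(1451)), ('top', np.int64(370))])
```

View pics/o2.png

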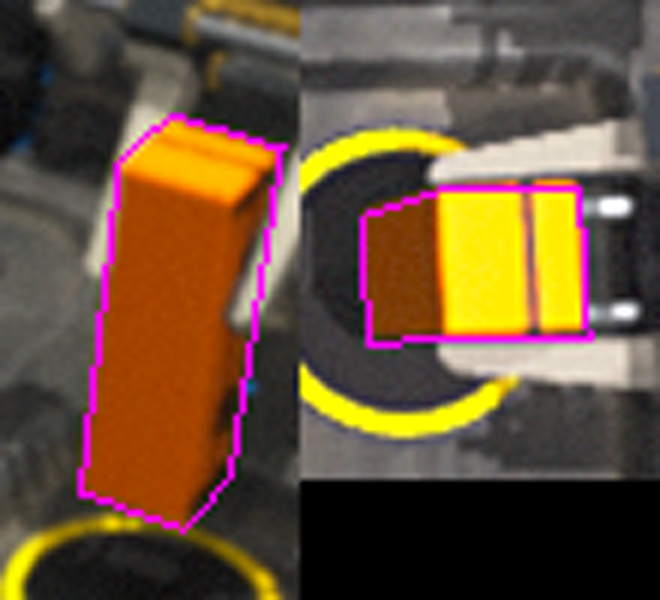

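The overlaid box model matches in both views: tilt within about 0.015 rad, centre (468, -73), heavy end down. Lowering.

Run:
```python
from h import *
T=robot.observe()['tcp_pos'].copy(); T[:2]=[466.5,-42.9]
robot.servo_line([*T[:2],82],feed=80); st()
for z in np.arange(79,62,-1.5):
    robot.servo_line([*T[:2],z],feed=20); f=robot.observe()['contact_force'][2]; st(z)
    if f>0: break
print(fit(np.array([467,-72.,80])))
```

```text
34.69 [466.7 -42.8  82. ] F [-0.36 -0.04 -5.57] M [-1.65  -0.076 -0.019] g 0.497
79.0 34.99 [466.6 -42.9  79.2] F [ 1.07  0.63 -6.18] M [-1.662 -0.044  0.012] g 0.499
77.5 35.24 [466.5 -42.9  77.5] F [ 0.31 -0.34 -6.43] M [-1.611 -0.075 -0.035] g 0.497
76.0 35.49 [466.4 -42.9  75.9] F [ 0.62  0.29 -6.74] M [-1.6   -0.126  0.027] g 0.498
74.5 35.74 [466.5 -42.9  74.4] F [-0.42  0.6  -6.64] M [-1.667 -0.097  0.018] g 0.496
73.0 35.99 [466.4 -42.9  72.9] F [-0.8  -0.25 -5.85] M [-1.677 -0.061 -0.003] g 0.494
71.5 36.24 [466.4 -42.8  71.4] F [-0.08 -0.07 -5.24] M [-1.701 -0.045 -0.003] g 0.498
70.0 36.49 [466.8 -42.9  70.5] F [-0.2  -1.11 -0.2 ] M [-1.064  0.052  0.   ] g 0.5
68.5 36.74 [466.9 -42.9  70.4] F [-2.01 -3.75  9.15] M [-0.169  0.736  0.358] g 0.495
(array([ 4.67688e+02, -7.42680e+01,  7.91140e+01, -0.00000e+00,
       -1.00000e-02]), np.float64(710.0), np.int64(776), [('side', np.int64(1338)), ('top', np.int64(322))])
```

Run:
```python
from h import *
robot.servo_line([466.5,-42.9,70],feed=20); st()
grip(0.6); st(); grip(1.0); robot.hold(0.3); st('open')
print(fit(np.array([467,-73.,80])))
a=viewer.read_camera('side'); b=viewer.read_camera('top')
cv2.imwrite('pics/p.png',cv2.resize(np.hstack([a[70:270,250:450],b[140:340,240:440]]),None,fx=2,fy=2,interpolation=2)[:,:,::-1])
```

```text
37.09 [466.8 -43.2  70.4] F [-1.22 -2.8   3.37] M [-0.964  0.252  0.194] g 0.499
 37.44 [466.4 -42.4  70. ] F [-0.41  0.43 -0.3 ] M [-0.694 -0.118  0.002] g 0.6
open 38.43 [466.5 -42.9  70. ] F [ 0.03 -0.5  -0.7 ] M [-0.691 -0.086 -0.047] g 1.004
(array([ 4.67926e+02, -7.31390e+01,  7.96840e+01, -1.20000e-02,
        1.00000e-03]), np.float64(712.0), np.int64(761), [('side', np.int64(1395)), ('top', np.int64(319))])
```

View pics/p.png

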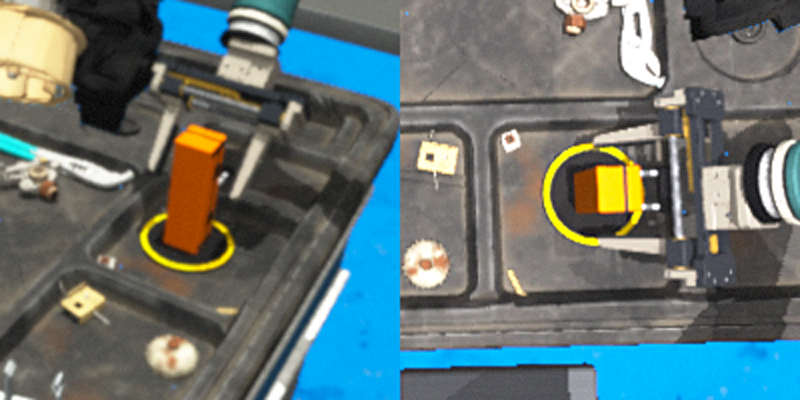

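The case stands free in the middle of the pad (side px (345,165)) with the fingers clear on both sides. Backing out along the tool axis.

Run:
```python
from h import *
a=np.radians(45); tx=np.array([0,np.cos(a),-np.sin(a)])
robot.servo_line(np.array([466.5,-42.9,70])-150*tx,feed=120); st()
robot.hold(0.5)
print(fit(np.array([467,-73.,80])))
a=viewer.read_camera('side'); b=viewer.read_camera('top')
for c in('side','top'):
    for n in('case_center','pad_top','tap','filler_cap','bracket','driver'): print(c,n,w(n,c,1))
cv2.imwrite('pics/q.png',cv2.resize(np.hstack([a[50:350,150:450],b[40:340,160:460]]),None,fx=1.33,fy=1.33)[:,:,::-1])
```

```text
40.03 [ 466.2 -148.2  175.7] F [ 0.18  0.74 -0.5 ] M [-0.709 -0.053  0.056] g 1.0
(array([ 4.67796e+02, -6.91740e+01,  8.22870e+01, -5.10000e-02,
       -1.00000e-02]), np.float64(672.0), np.int64(713), [('side', np.int64(1384)), ('top', np.int64(302))])
side case_center [(0.6, [467.2, -75.5, 82.1])]
side pad_top [(0.66, [466.8, -71.0, 5.5])]
side tap [(0.59, [692.7, -70.6, 3.1])]
side filler_cap [(0.66, [392.3, 125.4, 2.0])]
side bracket [(0.48, [507.3, 109.8, 5.7])]
side driver [(0.79, [766.7, 96.9, 1.4])]
top case_center [(0.91, [466.9, -74.9, 81.8])]
top pad_top [(0.77, [469.5, -72.6, 9.4])]
top tap [(0.91, [700.6, -72.8, 3.4])]
top filler_cap [(0.95, [389.5, 117.7, -0.3])]
top bracket [(0.8, [510.7, 108.2, 3.1])]
top driver [(0.7, [469.2, -55.4, 77.7])]
```

View pics/q.png

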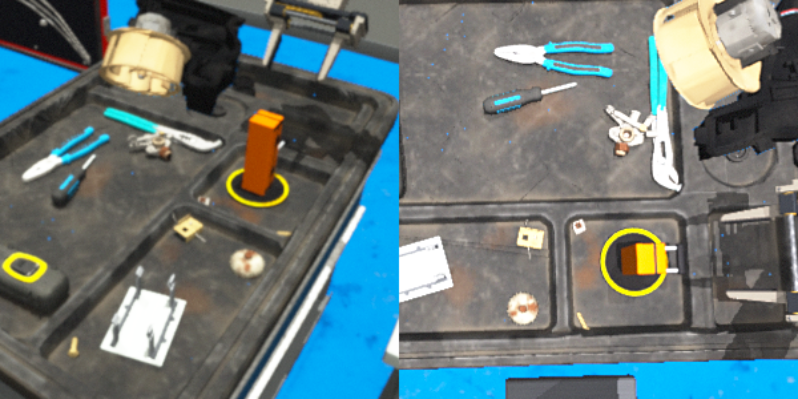

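Run:
```python
from h import *
for c0 in ([467,-73.,80],[468,-75,80],[468,-70,81]): print(fit(np.array(c0)))
robot.job_done(); print(robot.observe()['t'])
```

```text
(array([ 4.67586e+02, -6.98970e+01,  8.22620e+01, -6.50000e-02,
       -7.00000e-03]), np.float64(670.0), np.int64(712), [('side', np.int64(1385)), ('top', np.int64(302))])
(array([ 4.68276e+02, -7.45010e+01,  7.99820e+01, -9.00000e-03,
       -1.50000e-02]), np.float64(680.0), np.int64(722), [('side', np.int64(1381)), ('top', np.int64(299))])
(array([ 4.67394e+02, -6.82940e+01,  8.31790e+01, -7.10000e-02,
       -4.00000e-03]), np.float64(675.0), np.int64(772), [('side', np.int64(1380)), ('top', np.int64(301))])
the job is handed in; nothing more can be done
the job is handed in; nothing more can be done
```

I lifted the case out of the clip by its handle and let it hang. It tilted about 0.4 rad with the -y end low (the robot's right), so the heavy sockets are in that end. I laid it flat in the rear bay, regripped the body near its light end, stood it heavy end down on the pad and let go. I handed the job in at about 41 s of the 58 s allowed.

**Final position:** the networks in both views put the case centre about 2–5 mm from the pad's centre, at (467, -75, 82) against (468, -72). The gripper was open and about 150 mm clear.

**Bystanders:** all four were found within a few mm of where they started. The one exception was the top-view driver report, which landed on the case at (469, -55, 78). The side view had the driver at (767, 97), against (762, 103) at the start, and the picture shows nothing moved.

**Checks that failed or disagreed:**
- **First grasp missed:** the fingers shut above the handle bar. The real finger tips sit about 30 mm behind the stated TCP along the tool axis. I confirmed this in both cameras and corrected for it.
- **Tilt not sharply settled:** my box fit to the images gave 0.01 to 0.07 rad depending on its starting point, with nearly equal costs. It read 0.012 rad just after I opened the fingers. All values are inside the 0.1 rad limit.

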